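Block the brake caliper and hold the lever half-way for bleeding

TASK

Help me bleed this disc brake: take the thick bleed block (not the thin pad spacer) out of the wooden holder and press it into the slot of the brake caliper until its flange lies flush on top. Only then, leaving the block in, push the brake lever's blade towards the handlebar to half of its travel - never near the stop, a full stroke ruins old seals - and keep it there: finish while still holding the lever, so that I can open the nipple.

Things in the scene. Friction and masses are not known exactly. Their poses are not given: they have to be found in the camera images.
- brake_stand: fixed plywood board 104 (x) x 236 (y) x 15 mm, origin at the centre of its underside. It carries a handlebar stub along y at x = -20 mm, axis 60 mm high, with a 30 mm thick rubber grip, in two wooden saddles at y = +-98 mm, 87 mm high. Master cylinder with reservoir, on the bar's -x side: y 20 to 94 mm, out to x = -67 mm, 88 mm high. Lever blade on the same side; caliper on the +x side
- caliper_mouth (a point): centre of the slot's mouth in the flat top of the dark metal caliper, 95 mm above the bench; axes as the stand's. Caliper 48 (x) x 78 (y) mm. Slot open upwards, 16 (x) x 42 (y) mm, 33 mm deep, mouth edges rounded 3 mm. Sprung pistons stand 1.5 mm proud in its long walls and yield as the block is pushed in with some 5 N. A bleed nipple 13 mm high stands 15 mm in x, 30 mm in y from here
- bleed_block: white plastic bleed block, the thick insert, 35 g. Origin: centre of its flange's underside, z up. Flange 28 (x) x 50 (y) x 4 mm; below it a shank 14 x 40 x 26 mm, edges rounded 3 mm; above it an upright grip tab 12 mm thick (x), 28 mm long (y), top 28 mm above the origin. Seated, its y axis lies along the slot (either way round) and its origin is at the caliper mouth
- pad_spacer: white plastic pad spacer, the thin insert, not needed: shank and tab 5 mm thick (x), flange 24 (x) x 48 (y) x 4 mm; origin and axes as the bleed block's
- insert_holder: fixed wooden holder 50 (x) x 128 (y) x 34 mm, origin at the centre of its underside; two slots 17 x 43 mm, 30 mm deep, at y = +32 and -32 mm, in which the inserts hang loose by their flanges, tabs up. Which insert is in which slot varies. A tall plywood yoke stands some 0.15 m to its right (-y): come from the robot's side
- brake_lever (a joint): angle of the lever blade about its upright pivot, rad: 0 = released, 0.44 = at the stop, close to the grip; half travel is 0.22. A spring returns it: 0.14 N m at 0, 0.41 N m at half travel. Pivot at x = -56 mm, y = 12 mm of the stand; the blade reaches 100 mm from it towards the stand's -y, splayed 0.28 rad to -x when released; it swings towards the stand's +x
- blade_pull (a point): point on the outer face (away from the handlebar) of the aluminium lever blade, 62 mm from the pivot, moving with the blade. Blade 14 mm high, 8 mm thick, its middle 60 mm above the bench. Axes turn with the blade: -x points out of the outer face, y along the blade to the pivot
Mind the look-alikes: they are no part of the job. What is shaped like the bleed_block but purple is not meant.

How it is judged (in metres and radians):
On the way, in this order (a step that is already met when the one before it is completed fails the run):
1. the bleed block is pressed flush into the caliper with the lever still released (horizontal distance between bleed_block and caliper_mouth below 0.004 m and z of bleed_block in the frame of caliper_mouth below 0.002 m and angle between the z axis of bleed_block and the z axis of brake_stand, either way round below 0.06 rad and value of joint brake_lever below 0.08 rad), for 0.2 s.
2. the fingers hold the lever half-way (value of joint brake_lever between 0.15 and 0.29 rad and contact force between the fingers and brake_lever above 1 N), for 0.5 s.
At the end, for the whole second after the job is handed in: The robot's fingers hold the brake lever at half travel (0.22 rad, within 0.07 rad; pushing it with more than 1 N), the bleed block sits in the caliper's slot with its flange flush on the top face (within 2 mm in height, 4 mm sideways, upright within 0.06 rad) and is let go (all of step 2 and horizontal distance between bleed_block and caliper_mouth below 0.004 m and z of bleed_block in the frame of caliper_mouth below 0.002 m and angle between the z axis of bleed_block and the z axis of brake_stand, either way round below 0.06 rad and contact force between the fingers and bleed_block below 0.1 N); the arm keeps its last pose, push and grip.
It fails at once if the lever was pulled nearly to its stop (value of joint brake_lever above 0.38 rad).
It fails at once if the lever was pulled while the caliper was not blocked (value of joint brake_lever above 0.12 rad and not (horizontal distance between bleed_block and caliper_mouth below 0.006 m and z of bleed_block in the frame of caliper_mouth below 0.004 m)).
It also fails if it takes over 58 s, if anything falls off the work surface, if the arm or the gripper's body presses on something with over 40 N, if the wrist force passes 120 N, or if a joint passes its speed limit or range.

ROBOT

A 7-joint arm with a two-finger parallel gripper is mounted at the origin on a cart in front of the work surface, level with it; the furniture and walls round the work are solid. World frame = base frame: x ahead of the robot, y to its left, z up, the work surface at z = 0. Lengths are in m, angles in degrees, forces in N, time in s.
With the tool pointing down it reaches from about 0.425 to 0.875 m from the base axis. Payload 4.7 kg.
Tool frame: the origin (TCP) lies at the very end of the fingers, on their centre line; the grasp point (between the pads) lies 19 mm behind it (env.grasp_offset is the distance from the TCP to the grasp point, in m); z points along the fingers, y is the line along which they close (so a half turn about z gives the same grasp; the last joint's range is limited). The gripper opens to 87 mm and grips with 3 to 60 N. Pads are 19 mm wide; open, the fingers measure 117 mm over their backs; the gripper's body (75 mm by 190 mm) begins 51 mm behind the grasp point.
Start: joints at [68.761, 18.392, -4.016, 83.108, 1.295, 78.541, -3.26], TCP at [0.244, -0.602, 0.223] pointing down, gripper open.
Joint ranges: [-163.93, 163.93], [-17.29, 119.83], [-79.2, 71.16], [3.27, 140.29], [-89.18, 269.18], [5.43, 117.66], [-154.24, 154.24]. Speed limits (degrees/s): [147.25, 147.25, 180, 180, 180, 180, 180].

INTERFACE

Orientations are given as [roll, pitch, yaw] about the fixed x, y, z axes, in that order (R = Rz(yaw) Ry(pitch) Rx(roll)).
In Python, from cell import env gives the robot as it stands. The module is installed in compiled form; this text tells all that it offers.
- The arm moves only by the tool drive_tool, never from a script. Its argument "moves" is one flat list of numbers, 5 for each row, row after row: the shift along the tool's x, y, z in units of 40 mm (1.0 is 40 mm), then the turn about the tool's z in units of 10 degrees (1.0 is 10 degrees), then the finger opening in mm, from 0 to 87. A call has 1 to 5 rows; each row is the pose to reach, as a shift and turn from the pose commanded when the call began, along the tool's axes at that moment; what a row does not reach only later rows make up. A row lasts 1/8 s, in which the tool goes at most 62.5 mm and 10.7 degrees, less where a joint would pass 70% of its speed; a pose out of reach is approached as far as the arm can. A call with a gripper value outside its range is refused whole. The fingers move at their own pace and stop on an object; "squeeze" is the grip in N (left out, the last holds). Time passes only in rows, so rows that repeat a pose let the fingers close. It gives the time, the measured TCP pose, the force, the opening and the grip force at its end, in the units of the state.
- env.get_obs(): the state, without advancing time (a new reading comes with each control period).
- env.read_camera(name): name is "side" or "top"; returns (picture, depth): 400x640x3 uint8, red, green, blue; 400x640 float32, m along the optical axis (not along the pixel's ray), 0 where there is no reading.
- env.camera_model(name): a dict with "K" (3x3 intrinsics, pixels), "rvec" (rotation vector, rad) and "tvec" (3), from world to camera coordinates, as OpenCV has them. Camera axes: x right, y down, z forward; pixel columns grow to the right and rows downward; lengths in m; the calibration is good to about 2 mm. A picture is of the moment at which its call begins. camera_model takes no time and is no camera call.
- env.sign_off(): hands the job in; it is judged then, once.
The state is a dict: "time_s": time; "qpos": joint angles; "joint_velocities": joint speeds; "effort": joint torques, N m; "tool_pos": TCP position; "tool_rot": TCP orientation; "force": force on the tool from outside, world axes, zero at the start; "wrist_torque": the same for the moment, N m; "grip_width": finger opening in m; "grasp_force": force on a finger pad.
Only numpy, scipy, OpenCV 4.12 (cv2) and the standard library are available. Lean on these libraries where they do the work, as an engineer would, in place of code of your own. Each camera call takes 0.05 s, during which the arm holds its last target. There are 200 camera calls.

## Working session

There is one attempt and no reset: what is moved stays moved. The work goes in short steps, Python scripts to look and compute and a tool call to move; the robot and the scene stay as the last step left them, time stands still between calls to the robot, and variables do not carry over. Pictures are saved under pics/ and viewed, at most 10 in all, crops included, and the job is handed in when it is done.

Besides the shell and the picture viewer there is one more tool, called after "Emit:" as name(argument=value, ...) on one line, values as JSON. drive_tool: Moves the arm, as the interface text tells. Its arguments: {"type":"object","properties":{"moves":{"type":"array","items":{"type":"number"}},"squeeze":{"type":"number"}},"required":["moves"]}

```bash
mkdir -p pics; cat > h.py <<'E'
import numpy as np, cv2
from cell import env
from scipy.spatial.transform import Rotation as R
def cam(n):
    m=env.camera_model(n); K=np.array(m["K"],float); Rm=cv2.Rodrigues(np.array(m["rvec"],float))[0]; t=np.array(m["tvec"],float).ravel()
    return K,Rm,t
def cloud(n,d):
    K,Rm,t=cam(n); v,u=np.mgrid[:d.shape[0],:d.shape[1]]
    p=np.stack([(u-K[0,2])/K[0,0]*d,(v-K[1,2])/K[1,1]*d,d],-1)
    return (p-t)@Rm
def ray(n,u,v,z):
    K,Rm,t=cam(n); c=-Rm.T@t; r=Rm.T@np.linalg.inv(K)@np.array([u,v,1.]); return c+r*(z-c[2])/r[2]
def proj(n,P):
    K,Rm,t=cam(n); q=(K@(Rm@np.array(P,float).T+t[:,None])).T; return q[:,:2]/q[:,2:]
def snap(n,tag):
    im,d=env.read_camera(n); cv2.imwrite(f"pics/{tag}.png",im[:,:,::-1]); np.savez(f"{tag}.npz",im=im,d=d); return im,d
E
python3 - <<'E'
from h import *
for n in("top","side"):
    im,d=snap(n,n+"0"); K,Rm,t=cam(n); print(n,-Rm.T@t,Rm[2],K[0,0])
o=env.get_obs();print(o["tool_pos"],o["tool_rot"],o["time_s"],o["grip_width"],env.grasp_offset)
E
```

```text
top [ 0.34802938 -0.12735678  1.16753692] [ 0.18592711  0.00810752 -0.98253009] 508.1257815807686
side [ 0.30504319 -0.7568266   0.62830437] [ 0.2829154   0.72898999 -0.62332373] 378.2652139900324
[ 0.24377724 -0.60204962  0.22159776] [-1.79905581e+02  5.83636387e-03  2.20495107e+01] 0.1 0.08703678339698556 0.0187
```

View pics/top0.png

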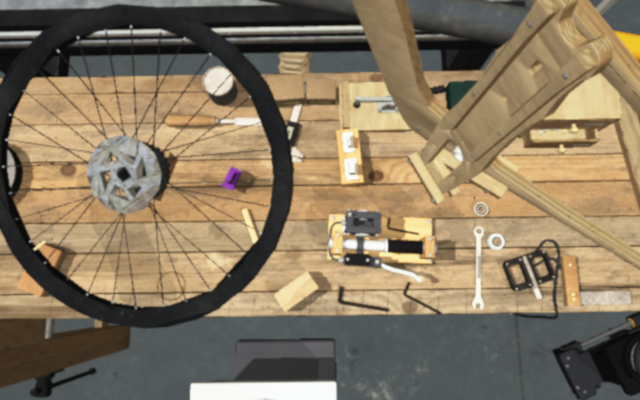

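View pics/side0.png

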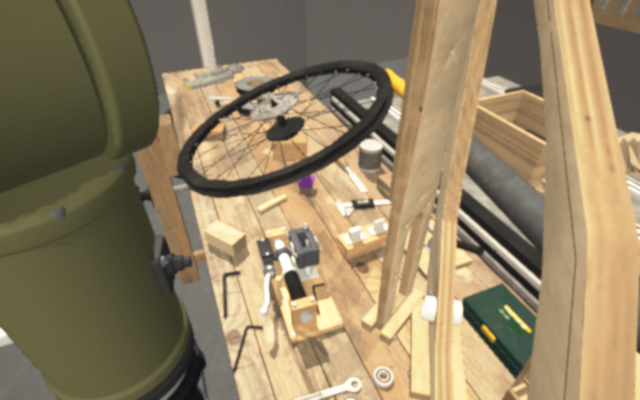

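The top view has world +x up and +y left. The white inserts are in the holder at about (347,141) and (350,168). The stand is at (383,240), with the caliper at (362,222) and the lever blade from (345,260) to (422,278). The purple look-alike is at (232,178). Next I'll take a close crop and get the measurements.

```bash
python3 - <<'E'
from h import *
z=np.load("top0.npz");im,d=z["im"],z["d"];P=cloud("top",d)
c=cv2.resize(im[120:295,315:450],None,fx=3.4,fy=3.4,interpolation=cv2.INTER_CUBIC)
s=np.load("side0.npz")["im"];c2=cv2.resize(s[215:345,245:400],None,fx=2.1,fy=2.1,interpolation=cv2.INTER_CUBIC)
o=np.zeros((595,800,3),np.uint8);o[:c.shape[0],:c.shape[1]]=c;o[:c2.shape[0],460:460+c2.shape[1]]=c2
cv2.imwrite("pics/crop1.png",o[:,:,::-1])
print("d0",(d==0).mean())
hs=cv2.cvtColor(im,cv2.COLOR_RGB2HSV)
def boxes(m,name):
    n,l,st,ce=cv2.connectedComponentsWithStats(m.astype(np.uint8))
    for i in range(1,n):
        if st[i,4]>25:
            q=P[l==i]; print(name,ce[i].round(1),st[i],np.median(q,0).round(4),np.percentile(q[:,2],[5,95]).round(3))
roi=np.zeros(d.shape,bool);roi[120:190,330:370]=1
boxes(roi&(hs[...,1]<50)&(hs[...,2]>170),"white")
roi[:]=0;roi[200:290,320:445]=1
for lo,hi in((.085,.089),(.091,.099),(.1,.115)):boxes(roi&(P[...,2]>lo)&(P[...,2]<hi),f"z{lo}")
roi[:]=0;roi[120:190,325:375]=1
boxes(roi&(P[...,2]>.025)&(P[...,2]<.045),"holder")
E
```

```text
d0 0.0038359375
white [347.6 142. ] [342 132  13  21 212] [ 0.6778 -0.1962  0.0387] [0.035 0.062]
white [350.6 168.7] [344 158  15  23 262] [ 0.614  -0.2013  0.0392] [0.034 0.064]
z0.085 [356.7 258.9] [345 253  25  13 205] [ 0.4092 -0.2076  0.0873] [0.085 0.089]
z0.091 [363.  221.6] [345 209  36  25 595] [ 0.4872 -0.2234  0.0945] [0.092 0.097]
holder [348.4 153.8] [ 336  120   27   65 1148] [ 0.6542 -0.1964  0.035 ] [0.03 0.04]
```

View pics/crop1.png

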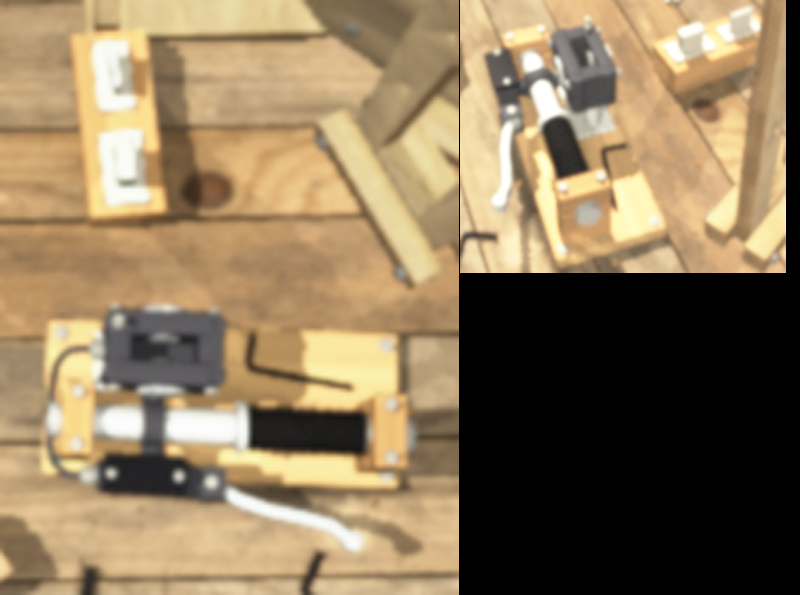

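The close crop shows the thick-tabbed insert at crop (125,160), which is image (350,168), and the thin-tabbed one at crop (118,72), image (348,142). Candidates are near white (350,168), far white (348,142) and purple (232,178). I choose the near white one, and I'll check its tab width and measure the poses.

```bash
python3 - <<'E'
from h import *
C={}
for n in("top","side"):
    z=np.load(n+"0.npz");C[n]=(z["im"],cloud(n,z["d"]))
def rect(n,m,z,name):
    m=m.astype(np.uint8); k,l,st,_=cv2.connectedComponentsWithStats(m)
    if k<2: print(n,name,"none");return
    i=1+np.argmax(st[1:,4]); c=max(cv2.findContours((l==i).astype(np.uint8),0,1)[0],key=cv2.contourArea)
    w=np.array([ray(n,*p[0],z)[:2] for p in c],np.float32)*1000
    q=C[n][1][l==i]
    print(n,name,st[i],[np.round(a,1) for a in cv2.minAreaRect(w)],"med",np.median(q,0).round(4))
for n in C:
    im,P=C[n]; x,y,h=P[...,0],P[...,1],P[...,2]
    box=lambda a,b,c,e,f,g:(x>a)&(x<b)&(y>c)&(y<e)&(h>f)&(h<g)
    rect(n,box(.45,.53,-.28,-.17,.088,.1),.095,"caliper")
    rect(n,box(.465,.51,-.26,-.19,.03,.082),.095,"slot?")
    rect(n,box(.57,.72,-.24,-.16,.026,.09),.034,"holder")
    rect(n,box(.59,.64,-.22,-.18,.05,.075),.062,"near tab")
    rect(n,box(.65,.71,-.22,-.17,.05,.075),.062,"far tab")
    hs=cv2.cvtColor(im,cv2.COLOR_RGB2HSV); wh=(hs[...,1]<50)&(hs[...,2]>170)
    rect(n,wh&box(.58,.645,-.24,-.17,.03,.08),.038,"near white")
    rect(n,wh&box(.65,.71,-.24,-.17,.03,.08),.038,"far white")
    rect(n,box(.45,.36,-.26,-.4,.05,.06),.067,"x")
    g=box(.33,.42,-.36,-.24,.055,.075); rect(n,g,.067,"lever")
    # obstacles near gripper body during pick
    g=box(.5,.75,-.42,-.05,.11,.5); q=P[g]; print(n,"tall",len(q), q[q[:,1].argmax()] if len(q) else 0, [(a,q[(q[:,0]>a)&(q[:,0]<a+.05)][:,1].max().round(3)) for a in np.arange(.5,.75,.05) if ((q[:,0]>a)&(q[:,0]<a+.05)).any()])
E
```

```text
top caliper [344 209  37  26 662] [array([ 487.4, -220. ]), array([76.2, 52.5]), np.float64(87.2)] med [ 0.4871 -0.222   0.0942]
top slot? [353 218  20   8 122] [array([ 487.4, -220.8]), array([40.4, 14.9]), np.float64(88.1)] med [ 0.4909 -0.2227  0.0627]
top holder [ 336  126   27   59 1210] [array([ 652.3, -198.6]), array([136.7,  50.4]), np.float64(4.5)] med [ 0.6483 -0.198   0.0355]
top near tab [348 160   7  14  75] [array([ 616.1, -201.4]), array([30.6, 12.2]), np.float64(5.5)] med [ 0.617  -0.2016  0.0617]
top far tab [347 133   3  14  33] [array([ 678.8, -196.4]), array([ 4.5, 30.5]), np.float64(88.7)] med [ 0.6781 -0.1964  0.0605]
top near white [344 158  15  23 261] [array([ 616.6, -202.6]), array([51. , 28.9]), np.float64(5.0)] med [ 0.614  -0.2013  0.0392]
top far white [342 132  13  21 210] [array([ 680.3, -197. ]), array([49. , 24.8]), np.float64(5.4)] med [ 0.6779 -0.1962  0.0387]
top x none
top lever [372 257  49  25 252] [array([ 390.3, -292.1]), array([111.5,  21.9]), np.float64(70.2)] med [ 0.3882 -0.285   0.0673]
top tall 7733 [ 0.67677289 -0.05000404  0.20896939]
[... 882 characters left out ...]
3]
side near white [342 226  25  18 253] [array([ 618.3, -195.1]), array([55.5, 44.5]), np.float64(4.0)] med [ 0.6143 -0.2063  0.0401]
side far white [367 218  20  17 188] [array([ 683.1, -190.4]), array([56.4, 37.6]), np.float64(7.5)] med [ 0.678  -0.198   0.0391]
side x none
side lever [260 263  15  54 310] [array([ 389. , -293.4]), array([125.2,  22.3]), np.float64(71.5)] med [ 0.3886 -0.2853  0.0668]
side tall 11766 [ 0.67734603 -0.05000095  0.21094468] [(np.float64(0.5), np.float64(-0.05)), (np.float64(0.55), np.float64(-0.05)), (np.float64(0.6000000000000001), np.float64(-0.051)), (np.float64(0.6500000000000001), np.float64(-0.05)), (np.float64(0.7000000000000002), np.float64(-0.296))]
```

The near insert has a 12.2 mm tab and a 51×29 flange, so it is the bleed block, at (0.6165,-0.202) with long-axis yaw about 5°. Next I'll refine the stand yaw and check the yoke clearance.

```bash
python3 - <<'E'
from h import *
for n in("top","side"):
    z=np.load(n+"0.npz");im=z["im"];P=cloud(n,z["d"]);x,y,h=P[...,0],P[...,1],P[...,2]
    hs=cv2.cvtColor(im,cv2.COLOR_RGB2HSV)
    g=(x>.36)&(x<.53)&(y>-.39)&(y<-.13)&(h>.05)
    b=g&(h>.068)&(h<.08)&(y<-.2)&(y>-.33)&(x>.42)&(x<.47); q=P[b]; 
    l=cv2.fitLine(q[:,:2].astype(np.float32),cv2.DIST_HUBER,0,.001,.001).ravel();print(n,"bar",len(q),l.round(4),np.degrees(np.arctan2(l[1],l[0])))
    for nm,m in(("sadR",g&(h>.082)&(h<.09)&(y<-.3)),("sadL",g&(h>.082)&(h<.09)&(y>-.175)&(x>.41)&(x<.48))):
        q=P[m]; 
        if len(q)>5: r=cv2.minAreaRect((q[:,:2]*1000).astype(np.float32)); print(n,nm,len(q),np.round(r[0],1),np.round(r[1],1),round(r[2],1))
    g=(x>.36)&(x<.56)&(y>-.39)&(y<-.1)&(h>.008)&(h<.02)&(hs[...,1]>60)&(hs[...,2]>190);q=P[g]
    r=cv2.minAreaRect((q[:,:2]*1000).astype(np.float32));print(n,"board",np.round(r[0],1),np.round(r[1],1),round(r[2],1))
    # lever blade points
    g=(x>.33)&(x<.42)&(y>-.37)&(y<-.24)&(h>.06)&(h<.072);q=P[g]
    for a in np.arange(-.36,-.24,.015):
        s=q[(q[:,1]>a)&(q[:,1]<a+.015)]
        if len(s):print("  blade y",round(a+.0075,4),s[:,0].min().round(4),np.median(s[:,0]).round(4),s[:,0].max().round(4))
    t=(h>.1)&(h<.6)&(y<-.22)&(y>-.5)&(x>.5)&(x<.75);q=P[t]
    for za in(.1,.2,.3,.4):
        print(n,za,[(round(a,2),(s[:,1].max().round(3) if len(s:=q[(q[:,2]>za)&(q[:,2]<za+.1)&(q[:,0]>a)&(q[:,0]<a+.05)])else None)) for a in np.arange(.5,.75,.05)])
E
```

```text
top bar 585 [ 0.0725  0.9974  0.4406 -0.2672] 85.84368
top sadR 126 [ 435.1 -360.5] [19.3 42.7] 88.1
top sadL 124 [ 445.1 -165.2] [19.2 44.8] 88.8
top board [ 460.2 -265. ] [236.1 104.4] 87.1
  blade y -0.3525 0.4126 0.4149 0.4191
  blade y -0.3375 0.3623 0.3686 0.377
  blade y -0.3225 0.3709 0.3773 0.3837
  blade y -0.3075 0.3773 0.3818 0.3881
  blade y -0.2925 0.3817 0.386 0.3904
  blade y -0.2775 0.3861 0.3906 0.3969
  blade y -0.2625 0.3905 0.397 0.4138
  blade y -0.2475 0.397 0.4054 0.414
top 0.1 [(np.float64(0.5), np.float64(-0.222)), (np.float64(0.55), np.float64(-0.397)), (np.float64(0.6), np.float64(-0.36)), (np.float64(0.65), np.float64(-0.358)), (np.float64(0.7), np.float64(-0.294))]
top 0.2 [(np.float64(0.5), None), (np.float64(0.55), np.float64(-0.387)), (np.float64(0.6), np.float64(-0.36)), (np.float64(0.65), np.float64(-0.357)), (np.float64(0.7), np.float64(-0.294))]
top 0.3 [(np.float64(0.5), None), (np.float64(0.55), np.float64(-0.385)), (np.float64(0.6), np.float64(-0.353)), (np.float64(0.65), np.float64(-0.358)), (np.float64(0.7), np.float64(-0.294))]
top 0.4 [(np.
[... 711 characters left out ...]
.float64(-0.411)), (np.float64(0.6), np.float64(-0.372)), (np.float64(0.65), np.float64(-0.371)), (np.float64(0.7), np.float64(-0.296))]
side 0.2 [(np.float64(0.5), None), (np.float64(0.55), np.float64(-0.407)), (np.float64(0.6), np.float64(-0.373)), (np.float64(0.65), np.float64(-0.372)), (np.float64(0.7), np.float64(-0.296))]
side 0.3 [(np.float64(0.5), None), (np.float64(0.55), np.float64(-0.391)), (np.float64(0.6), np.float64(-0.38)), (np.float64(0.65), np.float64(-0.373)), (np.float64(0.7), np.float64(-0.297))]
side 0.4 [(np.float64(0.5), None), (np.float64(0.55), np.float64(-0.391)), (np.float64(0.6), np.float64(-0.381)), (np.float64(0.65), np.float64(-0.376)), (np.float64(0.7), None)]
```

Emit:
drive_tool(moves=[0,0,-0.5,0,87,0,0,-0.5,0,87])

```text
time_s: 0.35
tool_pos: [0.2446, -0.6037, 0.2454]
tool_rot: [179.7, -0.0, 22.0]
force: [0.8, -0.1, 1.0]
grip_width: 0.0866
grasp_force: 0.0
```

Emit:
drive_tool(moves=[1.4,-1.05,0,0.3,87,2.8,-2.1,0,0.7,87,4.2,-3.2,0,1.0,87,5.6,-4.2,0,1.4,87,6.6,-5.0,0,1.7,87])

```text
time_s: 0.98
tool_pos: [0.4052, -0.3325, 0.2432]
tool_rot: [179.9, -0.1, 4.9]
force: [-0.0, -0.7, -0.0]
grip_width: 0.087
grasp_force: 0.0
```

```bash
cat >> h.py <<'E'
def to(x,y,z,yaw):
    o=env.get_obs();r=R.from_euler("xyz",o["tool_rot"],degrees=True);dv=np.array([x,y,z])-o["tool_pos"]
    Ry=R.from_euler("xyz",[180,0,o["tool_rot"][2]],degrees=True)
    dy=(o["tool_rot"][2]-yaw+180)%360-180
    print("t",round(o["time_s"],2),"pos",np.round(o["tool_pos"],4),"rot",np.round(o["tool_rot"],2),"q",np.round(o["qpos"],0),"F",np.round(o["force"],1),"w",round(o["grip_width"],4),round(o["grasp_force"],1))
    print("units",np.round(r.inv().apply(dv)/.04,3),"turn",round(dy/10,3))
E
python3 -c "
from h import *
to(.6165,-.202,.2,5)"
```

```text
t 0.97 pos [ 0.4052 -0.3325  0.2432] rot [ 1.7992e+02 -6.0000e-02  4.9400e+00] q [ 51.   3. -15.  99.   1.  78. -49.] F [-0.  -0.7 -0. ] w 0.087 0.0
units [ 5.542 -2.796  1.081] turn -0.006
```

Emit:
drive_tool(moves=[0.9,-1.0,0,0,87,2.1,-2.0,0.2,0,70,3.4,-2.7,0.5,0,50,4.6,-2.8,0.8,0,50,5.54,-2.8,1.1,0,50])

```text
time_s: 1.6
tool_pos: [0.6172, -0.2017, 0.1986]
tool_rot: [180.0, -0.1, 5.2]
force: [0.0, -0.3, 0.8]
grip_width: 0.0555
grasp_force: 0.0
```

```bash
python3 -c "
from h import *
to(.6165,-.202,.043,5)
for n in('top','side'): snap(n,n+'1')
im=np.load('side1.npz')['im'];cv2.imwrite('pics/s1.png',cv2.resize(im[100:300,260:460],None,fx=3,fy=3)[:,:,::-1])"
```

```text
t 1.6 pos [ 0.6172 -0.2017  0.1986] rot [ 1.7999e+02 -7.0000e-02  5.1600e+00] q [ 34.  21. -24.  85.   8.  77. -75.] F [ 0.  -0.3  0.8] w 0.0555 0.0
units [-0.022  0.005  3.89 ] turn 0.016
```

View pics/s1.png

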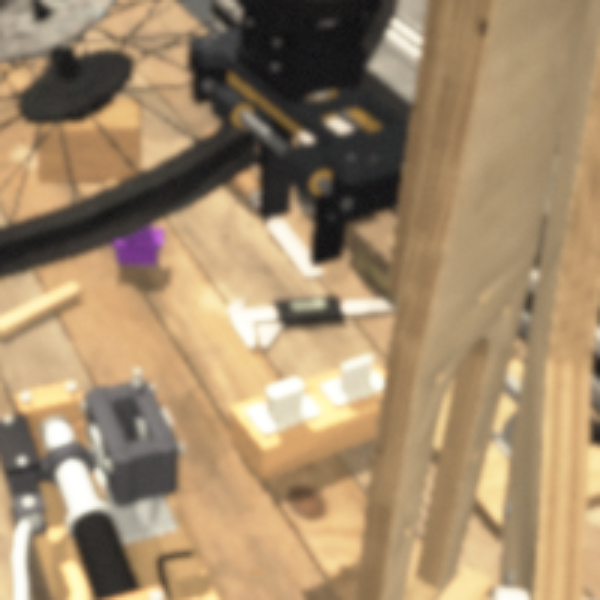

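The gripper hangs above the holder, with the thick tab at crop (285,400) and the yoke well to the right. I'll descend onto the tab.

Emit:
drive_tool(moves=[-0.02,0,1.0,0,50,-0.02,0,2.0,0,50,-0.02,0,3.0,0,50,-0.02,0,3.6,0,50,-0.02,0,3.93,0,50])

```text
time_s: 2.33
tool_pos: [0.6131, -0.2038, 0.0405]
tool_rot: [-180.0, 0.1, 5.0]
force: [0.8, -0.6, -0.3]
grip_width: 0.05
grasp_force: 0.0
```

Emit:
drive_tool(moves=[0,0,0,0,50,0,0,0,0,0,0,0,0,0,0,0,0,0,0,0,0,0,0,0,0], squeeze=30)

```text
time_s: 2.95
tool_pos: [0.6144, -0.2033, 0.0417]
tool_rot: [180.0, -0.0, 5.0]
force: [-0.3, 0.2, -0.4]
grip_width: 0.0173
grasp_force: 0.0
```

Emit:
drive_tool(moves=[0,0,0,0,0,0,0,0,0,0])

```text
time_s: 3.2
tool_pos: [0.6143, -0.2032, 0.0415]
tool_rot: [180.0, -0.0, 5.0]
force: [-0.8, -0.8, 1.8]
grip_width: 0.0118
grasp_force: 30.0
```

Emit:
drive_tool(moves=[0,0,-0.4,0,0,0,0,-1.2,0,0,0,0,-2.2,0,0,0,0,-3.0,0,0,0,0,-3.2,0,0])

```text
time_s: 3.82
tool_pos: [0.6159, -0.2035, 0.173]
tool_rot: [179.9, -0.3, 5.1]
force: [0.4, 0.4, -0.8]
grip_width: 0.012
grasp_force: 30.0
```

Emit:
drive_tool(moves=[-0.8,0,0,-1,0,-1.7,0,0,-2,0,-2.5,0,0,-3,0,-3.1,0.2,0,-4,0,-3.1,0.2,0,-5,0])

```text
time_s: 4.45
tool_pos: [0.4887, -0.2235, 0.1684]
tool_rot: [-179.9, 0.1, 55.2]
force: [0.3, 0.4, 0.2]
grip_width: 0.0117
grasp_force: 30.0
```

```bash
python3 -c "
from h import *
to(.4876,-.2208,.165,87)"
```

```text
t 4.45 pos [ 0.4887 -0.2235  0.1684] rot [-1.7989e+02  1.2000e-01  5.5200e+01] q [ 48.   9. -29. 102.   4.  70. -17.] F [0.3 0.4 0.2] w 0.0117 30.0
units [ 0.039 -0.061  0.085] turn -3.18
```

Emit:
drive_tool(moves=[0.04,-0.06,0.08,-1,0,0.04,-0.06,0.08,-2,0,0.04,-0.06,0.08,-3.18,0,0.04,-0.06,0.08,-3.18,0,0.04,-0.06,0.08,-3.18,0])

```text
time_s: 5.08
tool_pos: [0.4901, -0.2193, 0.1657]
tool_rot: [-180.0, -0.0, 86.7]
force: [-0.4, -0.5, 0.2]
grip_width: 0.0116
grasp_force: 30.0
```

```bash
python3 - <<'E'
from h import *
to(.4876,-.2208,.165,87)
o=env.get_obs()
C={}
for n in("top","side"): C[n]=snap(n,n+"2")
pix=[]
im,d=C["side"];P=cloud("side",d)
x,y,h=P[...,0],P[...,1],P[...,2]
hs=cv2.cvtColor(im,cv2.COLOR_RGB2HSV)
m=(abs(x-.4876)<.04)&(abs(y+.22)<.05)&(h>.12)&(h<.185)&(hs[...,1]<70)&(hs[...,2]>110)
q=P[m];print(len(q),q.min(0),q.max(0))
z0=o["tool_pos"][2]-.0075
for lo,hi in((-.03,-.004),(-.002,.005),(.006,.03)):
    s=q[(q[:,2]-z0>lo)&(q[:,2]-z0<hi)]
    if len(s):print(lo,len(s),s.min(0).round(4),s.max(0).round(4))
v,u=np.where(m);a,b,c,e=u.min()-25,u.max()+25,v.min()-25,v.max()+45
print("crop origin",a,c)
cv2.imwrite("pics/s2.png",cv2.resize(im[c:e,a:b],None,fx=6,fy=6,interpolation=cv2.INTER_CUBIC)[:500,:,::-1])
E
```

```text
t 5.08 pos [ 0.4901 -0.2193  0.1657] rot [-1.7996e+02 -2.0000e-02  8.6680e+01] q [ 50.   9. -31. 103.   5.  70.  14.] F [-0.4 -0.5  0.2] w 0.0116 30.0
units [-0.04  -0.059  0.018] turn -0.032
237 [ 0.47552014 -0.24202499  0.13377523] [ 0.50361715 -0.19025575  0.18471444]
-0.03 58 [ 0.483  -0.2358  0.1338] [ 0.4959 -0.2197  0.1539]
-0.002 86 [ 0.4759 -0.2402  0.1578] [ 0.5036 -0.1903  0.1632]
0.006 81 [ 0.4755 -0.2313  0.1644] [ 0.5018 -0.2074  0.1847]
crop origin 267 180
```

View pics/s2.png

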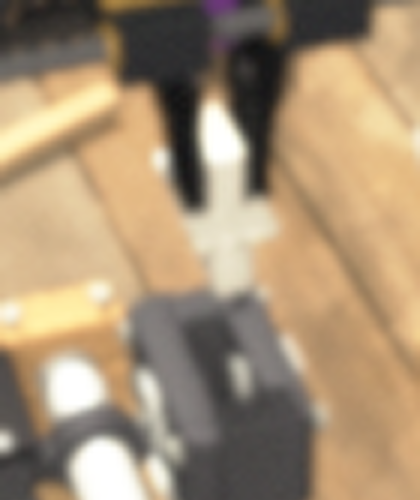

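The block hangs upright in the fingers at crop (225,230), with the shank pointing at the slot mouth at (215,350). I'll get the relative offset from the matching -y faces in this one camera.

```bash
python3 - <<'E'
from h import *
Rm=R.from_euler("z",3,degrees=True).as_matrix()   # world->stand axes (yaw -3)
f=lambda P:(P)@Rm.T
for n in("side","top"):
    z=np.load(n+"2.npz");im,d=z["im"],z["d"];P=f(cloud(n,d)); z0=np.load(n+"0.npz");P0=f(cloud(n,z0["d"]));hs=cv2.cvtColor(im,cv2.COLOR_RGB2HSV)
    c=f(np.array([.4876,-.2208,.095]));t=f(np.array([.4901,-.2193,.1657]));print(n,"c",c[:2],"t",t[:2])
    r=P0-c
    s=r[(abs(r[...,0])<20e-3)&(abs(r[...,1]+.039)<.006)&(r[...,2]<-.008)&(r[...,2]>-.03)];print(" cal -y face",len(s),np.percentile(s[:,1],[10,50,90]).round(4) if len(s) else 0)
    s=r[(abs(r[...,0])<.035)&(abs(r[...,1])<.03)&(abs(r[...,2])<.003)];print(" cal top x",np.percentile(s[:,0],[1,99]).round(4))
    s=r[(abs(r[...,0])<.02)&(abs(r[...,1])<.05)&(abs(r[...,2])<.003)];print(" cal top y",np.percentile(s[:,1],[1,99]).round(4))
    s=r[(abs(r[...,0])<.014)&(abs(r[...,1])<.03)&(r[...,2]<-.01)];print(" slot deep x,y",np.percentile(s[:,0],[3,97]).round(4),np.percentile(s[:,1],[3,97]).round(4))
    r=P-t; r[...,2]+=.0075; w=(hs[...,1]<70)&(hs[...,2]>110)&(abs(r[...,0])<.03)&(abs(r[...,1])<.04)
    for nm,lo,hi in(("shank",-.024,-.006),("flange",-.001,.005),("tab",.008,.027)):
        s=r[w&(r[...,2]>lo)&(r[...,2]<hi)]
        if len(s)>4:print(" ",nm,len(s),"x",np.percentile(s[:,0],[2,50,98]).round(4),"y",np.percentile(s[:,1],[2,10,30,50,98]).round(4),"z",np.percentile(s[:,2],[2,98]).round(4))
E
```

```text
side c [ 0.49848754 -0.19497839] t [ 0.50090561 -0.1933496 ]
 cal -y face 144 [-0.0386 -0.0367 -0.0352]
 cal top x [-0.0234  0.0236]
 cal top y [-0.038   0.0367]
 slot deep x,y [-0.0127  0.0125] [-0.0292  0.0231]
  shank 53 x [-0.0064 -0.0006  0.0064] y [-0.0165 -0.0162 -0.0152 -0.0145 -0.0071] z [-0.0232 -0.0064]
  flange 86 x [-0.0133 -0.0026  0.0132] y [-0.0207 -0.0202 -0.0183 -0.0142  0.0263] z [0.0006 0.0049]
  tab 72 x [-0.0142 -0.0008  0.008 ] y [-0.0111 -0.0103 -0.0096 -0.0091  0.0102] z [0.0089 0.0268]
top c [ 0.49848754 -0.19497839] t [ 0.50090561 -0.1933496 ]
 cal -y face 0 0
 cal top x [-0.0237  0.0237]
 cal top y [-0.037   0.0366]
 slot deep x,y [-0.0036  0.0088] [-0.0214  0.0182]
```

```bash
python3 -c "
from h import *
to(.4874,-.2243,.135,87)"
```

```text
t 5.17 pos [ 0.4902 -0.2193  0.1659] rot [-1.7998e+02 -1.0000e-02  8.6740e+01] q [ 50.   9. -31. 103.   5.  70.  14.] F [0.4 0.9 0. ] w 0.0118 30.0
units [-0.129 -0.063  0.773] turn -0.026
```

Emit:
drive_tool(moves=[-0.13,-0.06,0.2,-0.03,0,-0.13,-0.06,0.45,-0.03,0,-0.13,-0.06,0.7,-0.03,0,-0.13,-0.06,0.77,-0.03,0,-0.13,-0.06,0.77,-0.03,0])

```text
time_s: 5.8
tool_pos: [0.4876, -0.2243, 0.135]
tool_rot: [-180.0, -0.0, 87.2]
force: [1.0, 0.7, -0.7]
grip_width: 0.0117
grasp_force: 30.0
```

```bash
python3 -c "
from h import *
to(.4874,-.2243,.1025,87)"
```

```text
t 5.8 pos [ 0.4876 -0.2243  0.135 ] rot [-1.7998e+02 -2.0000e-02  8.7150e+01] q [ 50.  10. -31. 105.   6.  66.  14.] F [ 1.   0.7 -0.7] w 0.0117 30.0
units [-0.001 -0.005  0.813] turn 0.015
```

Next, a gentle entry down to about 10 mm above seated.

Emit:
drive_tool(moves=[0,0,0.1,0,0,0,0,0.2,0,0,0,0,0.3,0,0,0,0,0.35,0,0,0,0,0.35,0,0])

```text
time_s: 6.42
tool_pos: [0.4876, -0.2245, 0.1212]
tool_rot: [-180.0, 0.0, 87.1]
force: [-1.0, 0.1, 0.1]
grip_width: 0.0119
grasp_force: 30.0
```

Emit:
drive_tool(moves=[0,0,0.1,0,0,0,0,0.2,0,0,0,0,0.3,0,0,0,0,0.37,0,0,0,0,0.37,0,0])

```text
time_s: 7.05
tool_pos: [0.4874, -0.2244, 0.1059]
tool_rot: [-180.0, -0.0, 87.1]
force: [-0.7, -0.7, -2.5]
grip_width: 0.0117
grasp_force: 30.0
```

Emit:
drive_tool(moves=[0,0,0.05,0,0,0,0,0.1,0,0,0,0,0.13,0,0,0,0,0.15,0,0,0,0,0.15,0,0])

```text
time_s: 7.68
tool_pos: [0.4878, -0.2245, 0.1024]
tool_rot: [-180.0, 0.1, 87.1]
force: [-4.6, 1.7, 12.7]
grip_width: 0.012
grasp_force: 30.0
```

Emit:
drive_tool(moves=[0,0,0.04,0,0,0,0,0.06,0,0,0,0,0.06,0,0])

```text
time_s: 8.05
tool_pos: [0.4877, -0.2246, 0.1023]
tool_rot: [-180.0, 0.1, 87.1]
force: [-10.6, 4.4, 27.3]
grip_width: 0.0118
grasp_force: 30.0
```

Emit:
drive_tool(moves=[0,0,-0.05,0,30,0,0,-0.05,0,45,0,0,-0.05,0,45,0,0,-0.05,0,45,0,0,-0.05,0,45])

```text
time_s: 8.68
tool_pos: [0.4876, -0.2244, 0.0998]
tool_rot: [-180.0, -0.0, 87.1]
force: [0.8, -0.0, -0.5]
grip_width: 0.0441
grasp_force: 0.0
```

Emit:
drive_tool(moves=[0,0,-0.5,0,45,0,0,-1.2,0,45,0,0,-2.0,0,45,-0.6,0,-2.0,0,45,-0.8,0,-2.0,0,45])

```text
time_s: 9.3
tool_pos: [0.485, -0.2588, 0.1793]
tool_rot: [-179.9, 0.0, 87.0]
force: [-1.1, -1.0, -0.7]
grip_width: 0.0449
grasp_force: 0.0
```

```bash
python3 - <<'E'
from h import *
to(.36,-.31,.16,-3)
f=lambda P:P@R.from_euler("z",3,degrees=True).as_matrix().T
c=f(np.array([.4876,-.2208,.095]))
for n in("side","top"):
    im,d=snap(n,n+"3");P=f(cloud(n,d))-c;hs=cv2.cvtColor(im,cv2.COLOR_RGB2HSV)
    w=(hs[...,1]<70)&(hs[...,2]>110)&(abs(P[...,0])<.03)&(abs(P[...,1])<.04)
    for nm,lo,hi in(("flange",-.003,.009),("tab",.012,.035)):
        s=P[w&(P[...,2]>lo)&(P[...,2]<hi)]
        if len(s)>4:print(n,nm,len(s),"x",np.percentile(s[:,0],[2,50,98]).round(4),"y",np.percentile(s[:,1],[2,50,98]).round(4),"z",np.percentile(s[:,2],[2,50,90,98]).round(4))
    s=P[(abs(P[...,0])<.03)&(abs(P[...,1])<.04)&(abs(P[...,2])<.003)&~w];print(n,"cal top z",np.median(s[:,2]))
im=np.load("side3.npz")["im"];im2=np.load("top3.npz")["im"]
a=cv2.resize(im[200:300,250:350],(400,400),interpolation=cv2.INTER_CUBIC);b=cv2.resize(im2[190:290,320:420],(400,400),interpolation=cv2.INTER_CUBIC)
cv2.imwrite("pics/c3.png",np.hstack([a,b])[:,:,::-1])
E
```

```text
t 9.3 pos [ 0.485  -0.2588  0.1793] rot [-1.7993e+02  3.0000e-02  8.6980e+01] q [ 52.  10. -30. 100.   5.  72.  18.] F [-1.1 -1.  -0.7] w 0.0449 0.0
units [-1.442 -3.053  0.487] turn 8.998
side flange 438 x [-0.0224 -0.0062  0.0224] y [-0.0351 -0.0101  0.0337] z [-0.0022  0.0007  0.0049  0.0073]
side tab 106 x [-0.0053 -0.0007  0.0123] y [-0.0148 -0.0057  0.0277] z [0.0131 0.0264 0.0288 0.0296]
side cal top z -0.001096823764182131
top flange 306 x [-0.0225 -0.0002  0.0234] y [-0.0177  0.0096  0.0346] z [-0.0028  0.0022  0.0061  0.008 ]
top tab 95 x [-0.0055 -0.0004  0.0066] y [-0.0132  0.0008  0.0137] z [0.0138 0.0271 0.0298 0.0304]
top cal top z -0.0006671096291209766
```

View pics/c3.png

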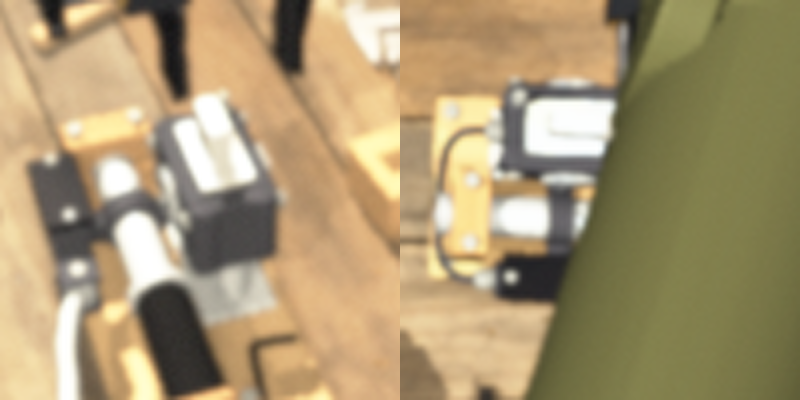

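The crop shows the block seated, with its flange flat on the caliper at left (215,150). The stall at TCP z 0.102 and the tab top 27.7 mm above the caliper both agree with that. Now the lever: I'll close the fingers and go outside the blade, at x ≈ 0.345.

Emit:
drive_tool(moves=[-0.3,-1.0,0,1,0,-0.7,-2.0,0,2,0,-1.1,-2.8,0,3,0,-1.46,-3.43,0,4,0,-1.46,-3.43,0,5,0])

```text
time_s: 10.02
tool_pos: [0.3435, -0.3084, 0.179]
tool_rot: [-179.9, 0.1, 36.6]
force: [1.4, 0.3, 0.5]
grip_width: 0.0042
grasp_force: 0.0
```

Emit:
drive_tool(moves=[0,0,0,1,0,0,0,0,2,0,0,0,0,3,0,0,0,0,4,0,0,0,0,4,0])

```text
time_s: 10.65
tool_pos: [0.3459, -0.3071, 0.1791]
tool_rot: [-179.9, 0.1, -2.7]
force: [0.2, -0.3, -0.7]
grip_width: 0.0005
grasp_force: 0.0
```

```bash
python3 -c "
from h import *
to(.348,-.31,.045,-3)"
```

```text
t 10.65 pos [ 0.3459 -0.3071  0.1791] rot [-1.7991e+02  8.0000e-02 -2.7200e+00] q [ 62.  -2. -23. 111.  -1.  71. -53.] F [ 0.2 -0.3 -0.7] w 0.0005 0.0
units [0.061 0.074 3.353] turn 0.028
```

Emit:
drive_tool(moves=[0.06,0.07,0.8,0,0,0.06,0.07,1.7,0,0,0.06,0.07,2.6,0,0,0.06,0.07,3.2,0,0,0.06,0.07,3.35,0,0])

```text
time_s: 11.28
tool_pos: [0.3472, -0.3094, 0.0442]
tool_rot: [-179.8, 0.2, -2.7]
force: [-0.2, -0.5, 0.5]
grip_width: 0.0007
grasp_force: 0.0
```

Emit:
drive_tool(moves=[0.1,0,0,0,0,0.25,0,0,0,0,0.4,0,0,0,0,0.5,0,0,0,0,0.5,0,0,0,0])

```text
time_s: 11.9
tool_pos: [0.3681, -0.3122, 0.0463]
tool_rot: [180.0, 0.0, -2.9]
force: [-2.0, -0.8, 1.4]
grip_width: 0.0004
grasp_force: 1.4
```

```bash
cat > lev.py <<'E'
from h import *
import sys
to(.3844,-.3106,.045,-3)
for n in("side","top"):
    im,d=snap(n,n+sys.argv[1]);P=cloud(n,d);x,y,h=P[...,0],P[...,1],P[...,2]
    hs=cv2.cvtColor(im,cv2.COLOR_RGB2HSV);w=(hs[...,1]<60)&(hs[...,2]>150)
    q=P[(x>.33)&(x<.43)&(y>-.37)&(y<-.24)&(h>.056)&(h<.072)&w]
    for a in np.arange(-.36,-.24,.015):
        s=q[(q[:,1]>a)&(q[:,1]<a+.015)]
        if len(s)>2:print(n,"blade y",round(a+.0075,4),len(s),s[:,0].min().round(4),np.median(s[:,0]).round(4),s[:,0].max().round(4))
E
python3 lev.py 4
```

```text
t 11.9 pos [ 0.3681 -0.3122  0.0463] rot [ 1.7998e+02  4.0000e-02 -2.8600e+00] q [ 60.   9. -24. 117.   5.  55. -60.] F [-2.  -0.8  1.4] w 0.0004 1.4
units [ 0.405 -0.059  0.032] turn 0.014
side blade y -0.2775 9 0.4249 0.427 0.4293
side blade y -0.2625 3 0.4259 0.4283 0.429
top blade y -0.2775 5 0.4265 0.4269 0.4288
top blade y -0.2625 3 0.4247 0.4265 0.4293
```

Emit:
drive_tool(moves=[0.08,-0.05,0,0,0,0.16,-0.05,0,0,0,0.24,-0.05,0,0,0,0.32,-0.05,0,0,0,0.36,-0.05,0,0,0])

```text
time_s: 12.62
tool_pos: [0.3806, -0.3119, 0.0458]
tool_rot: [179.9, 0.2, -2.9]
force: [-8.4, -4.8, 3.5]
grip_width: 0.0003
grasp_force: 4.2
```

Emit:
drive_tool(moves=[0,0,0,0,0,0,0,0,0,0])

```text
time_s: 12.88
tool_pos: [0.3804, -0.3119, 0.0458]
tool_rot: [179.9, 0.2, -2.9]
force: [-8.0, -2.6, 2.5]
grip_width: 0.0003
grasp_force: 4.1
```

```bash
sed -i 's/w=(hs.*$/w=~((x<.39)\&(hs[...,2]<70))/' lev.py; python3 lev.py 5; python3 -c "
from h import *
a=np.load('side5.npz')['im'][230:330,230:330];b=np.load('top5.npz')['im'][200:300,330:430]
cv2.imwrite('pics/c5.png',np.hstack([cv2.resize(i,(400,400),interpolation=cv2.INTER_CUBIC) for i in(a,b)])[:,:,::-1])"
```

```text
t 12.88 pos [ 0.3804 -0.3119  0.0458] rot [179.93   0.23  -2.92] q [ 59.  10. -24. 116.   5.  55. -61.] F [-8.  -2.6  2.5] w 0.0003 4.1
units [ 0.098 -0.037  0.02 ] turn 0.008
top blade y -0.2775 12 0.4249 0.4269 0.4288
top blade y -0.2625 7 0.4247 0.4265 0.4292
```

View pics/c5.png

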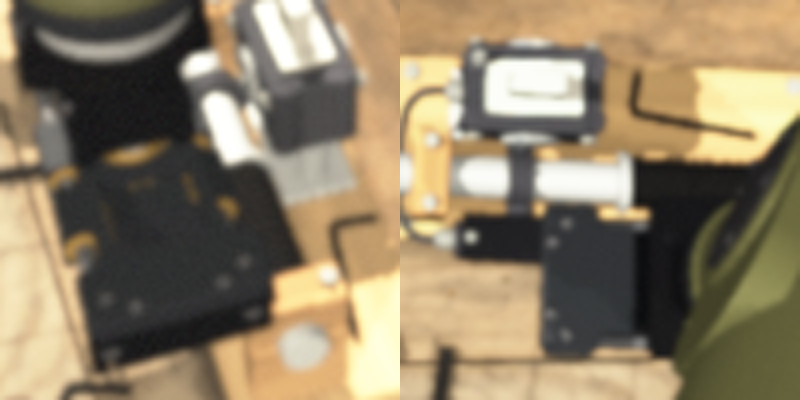

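The block stays seated at left crop (295,30) and right crop (535,85), but the gripper body hides the blade. I'll average the force and wrist moment to estimate the lever angle.

```bash
python3 - <<'E'
from h import *
F=[];T=[]
for i in range(16):
    env.read_camera("top");o=env.get_obs();F.append(o["force"]);T.append(o["wrist_torque"])
F=np.array(F);T=np.array(T);print(F.mean(0).round(2),F.std(0).round(2),T.mean(0).round(3),T.std(0).round(3),o["tool_pos"],o["time_s"],o["effort"])
E
```

```text
[-8.38 -4.13  2.11] [0.49 0.45 0.58] [-0.829  1.833  0.024] [0.026 0.028 0.027] [ 0.3804177  -0.31186187  0.04581204] 13.775 [-4.13557559e+00 -3.31971467e+01 -6.29032373e+00 -2.78751612e+01
 -2.29883820e+00 -1.80013016e+00 -1.30325559e-02]
```

Wrist moment and geometry disagree on where the contact is. So I'll back off and turn the hand 90°, which leaves the blade tip visible to the cameras.

Emit:
drive_tool(moves=[-0.2,0,0,0,0,-0.5,0,0,0,0,-0.8,0,0,0,0,-1.1,0,0,0,0,-1.2,0,0,0,0])

```text
time_s: 14.4
tool_pos: [0.3343, -0.3084, 0.0464]
tool_rot: [180.0, -0.0, -2.9]
force: [0.7, -1.0, -0.2]
grip_width: 0.0003
grasp_force: 0.0
```

```bash
python3 - <<'E'
from h import *
F=[];T=[]
for i in range(8):
    env.read_camera("top");o=env.get_obs();F.append(o["force"]);T.append(o["wrist_torque"])
print(np.mean(F,0).round(2),np.mean(T,0).round(3)); to(.345,-.310,.046,87)
E
```

```text
[ 0.02 -0.4  -0.27] [ 0.025  0.019 -0.012]
t 14.8 pos [ 0.3354 -0.3082  0.0462] rot [ 1.80e+02 -2.00e-02 -2.83e+00] q [ 62.   6. -23. 120.   3.  54. -56.] F [-0.5 -0.  -0.7] w 0.0008 0.0
units [0.243 0.034 0.005] turn -8.983
```

Emit:
drive_tool(moves=[0,0,0,-1,0,0,0,0,-2,0,0,0,0,-3,0,0,0,0,-4,0,0,0,0,-5,0])

```text
time_s: 15.42
tool_pos: [0.3352, -0.3081, 0.0461]
tool_rot: [180.0, -0.0, 47.5]
force: [0.3, 0.1, 0.4]
grip_width: 0.0007
grasp_force: 0.0
```

Emit:
drive_tool(moves=[0,0,0,-1,0,0,0,0,-2,0,0,0,0,-3,0,0,0,0,-4,0,0,0,0,-4,0])

```text
time_s: 16.05
tool_pos: [0.3352, -0.3082, 0.0461]
tool_rot: [180.0, -0.0, 87.0]
force: [-0.2, -0.6, 0.2]
grip_width: 0.0005
grasp_force: 0.0
```

```bash
python3 lev.py 6; python3 -c "
from h import *
a=np.load('side6.npz')['im'][230:330,230:330];b=np.load('top6.npz')['im'][200:300,330:430]
cv2.imwrite('pics/c6.png',np.hstack([cv2.resize(i,(400,400),interpolation=cv2.INTER_CUBIC) for i in(a,b)])[:,:,::-1])"
```

```text
t 16.05 pos [ 0.3352 -0.3082  0.0461] rot [179.99  -0.    87.05] q [ 67.   6. -29. 120.   4.  54.  33.] F [-0.2 -0.6  0.2] w 0.0005 0.0
units [0.002 1.232 0.028] turn 9.005
side blade y -0.3525 5 0.4127 0.4127 0.4129
side blade y -0.3375 83 0.3622 0.371 0.4292
side blade y -0.3225 69 0.3428 0.3819 0.4297
side blade y -0.3075 40 0.3784 0.385 0.4297
side blade y -0.2925 23 0.3815 0.3866 0.4255
side blade y -0.2775 17 0.3873 0.3928 0.4254
side blade y -0.2625 19 0.3914 0.3995 0.4086
side blade y -0.2475 4 0.4035 0.4058 0.4093
top blade y -0.3225 25 0.3751 0.3793 0.3837
top blade y -0.3075 18 0.3774 0.3815 0.3859
top blade y -0.2925 8 0.3817 0.386 0.3904
top blade y -0.2775 41 0.3843 0.3926 0.4287
top blade y -0.2625 36 0.3905 0.399 0.4296
top blade y -0.2475 23 0.3969 0.4055 0.414
```

View pics/c6.png

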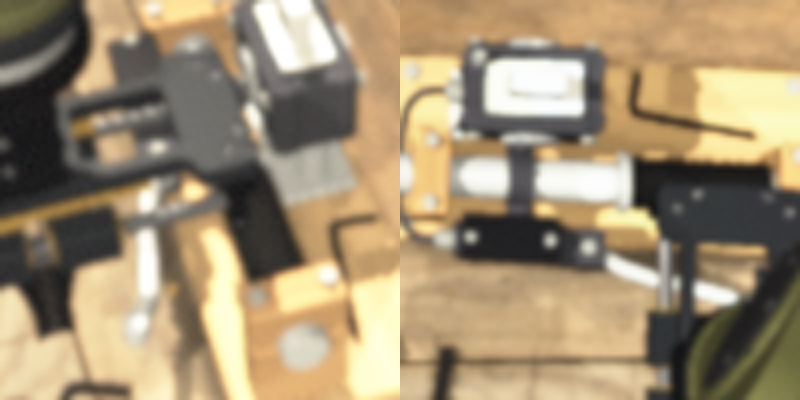

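In the left crop the blade tip shows at (140,325) and its shank at (150,220). In the right crop the blade runs from (605,260) to (740,300), released. I'll push in stages.

Emit:
drive_tool(moves=[0,0.2,0,0,0,0,0.5,0,0,0,0,0.7,0,0,0,0,0.8,0,0,0,0,0.8,0,0,0])

```text
time_s: 16.77
tool_pos: [0.3666, -0.3096, 0.0459]
tool_rot: [-179.9, -0.0, 87.1]
force: [-2.8, 1.1, 0.5]
grip_width: 0.0004
grasp_force: 1.0
```

```bash
cat > av.py <<'E'
from h import *
F=[];T=[]
for i in range(6):
    env.read_camera("top");o=env.get_obs();F.append(o["force"]);T.append(o["wrist_torque"])
print(np.mean(F,0).round(2),np.mean(T,0).round(3))
E
python3 av.py; python3 lev.py 7
```

```text
[-1.83  1.09  1.18] [ 0.135  0.279 -0.008]
t 17.07 pos [ 0.3665 -0.3096  0.046 ] rot [-1.7997e+02 -1.0000e-02  8.7130e+01] q [ 65.   9. -30. 117.   6.  55.  29.] F [-1.4  0.9  1.2] w 0.0006 1.0
units [-0.004  0.448  0.026] turn 9.013
side blade y -0.3525 5 0.4123 0.4126 0.413
side blade y -0.3375 86 0.3623 0.3714 0.4296
side blade y -0.3225 83 0.3569 0.3813 0.43
side blade y -0.3075 48 0.3783 0.4241 0.4297
side blade y -0.2925 9 0.425 0.426 0.4294
side blade y -0.2775 18 0.4243 0.4271 0.4295
side blade y -0.2625 3 0.4236 0.4241 0.425
top blade y -0.3375 8 0.4221 0.4249 0.4279
top blade y -0.3225 20 0.4239 0.426 0.4281
top blade y -0.3075 10 0.4243 0.4261 0.4282
top blade y -0.2925 6 0.4248 0.4265 0.4286
top blade y -0.2775 35 0.3864 0.3948 0.4289
top blade y -0.2625 37 0.3905 0.3989 0.4295
top blade y -0.2475 33 0.3969 0.4035 0.414
```

Emit:
drive_tool(moves=[0,0.05,0,0,0,0,0.1,0,0,0,0,0.15,0,0,0,0,0.2,0,0,0,0,0.25,0,0,0])

```text
time_s: 17.8
tool_pos: [0.3763, -0.3109, 0.046]
tool_rot: [-179.9, 0.0, 87.1]
force: [-6.0, -3.5, 0.0]
grip_width: 0.0004
grasp_force: 2.4
```

```bash
python3 av.py; python3 lev.py 8 | grep -v top
```

```text
[-5.01 -2.76 -0.32] [-0.572  0.985 -0.065]
t 18.1 pos [ 0.3762 -0.3108  0.0461] rot [-1.7994e+02  3.0000e-02  8.7110e+01] q [ 64.  11. -30. 116.   6.  55.  28.] F [-4.9 -3.1 -0. ] w 0.0004 2.3
units [0.017 0.204 0.027] turn 9.011
side blade y -0.3525 28 0.3758 0.3809 0.4131
side blade y -0.3375 72 0.374 0.3857 0.4296
side blade y -0.3225 71 0.3673 0.3911 0.4295
side blade y -0.3075 37 0.3904 0.4252 0.4292
side blade y -0.2925 8 0.4248 0.426 0.4285
side blade y -0.2775 16 0.425 0.4272 0.4297
```

```bash
cat > ang.py <<'E'
from h import *
import sys
pv=np.array([.4048,-.2493])
for n,k in [("side",a) for a in sys.argv[1:]]+[("top","0")]:
    z=np.load(f"{n}{k}.npz");im=z["im"];P=cloud(n,z["d"]);x,y,h=P[...,0],P[...,1],P[...,2]
    hs=cv2.cvtColor(im,cv2.COLOR_RGB2HSV)
    for a0,b0 in((-.35,-.322),(-.335,-.322)):
        m=(x>.355)&(x<.411)&(y>a0)&(y<b0)&(h>.055)&(h<.072)&(hs[...,1]<80)&(hs[...,2]>110);q=P[m][:,:2]
        if len(q)<5: print(k,"few",len(q));continue
        v=np.median(q,0)-pv; a=np.arctan2(-v[0],-v[1])+np.radians(-3)*-1*-1
        print(n,k,len(q),np.median(q,0).round(4),"splay",round(a,3),"y-binned",[(round(b,3),np.median(q[abs(q[:,1]-b)<.003,0]).round(4)) for b in(-.342,-.336,-.33,-.324) if (abs(q[:,1]-b)<.003).sum()>2])
E
python3 ang.py 0 6 7 8
```

```text
side 0 86 [ 0.3712 -0.3357] splay 0.319 y-binned [(-0.342, np.float64(0.3678)), (-0.336, np.float64(0.3685)), (-0.33, np.float64(0.3761)), (-0.324, np.float64(0.3789))]
side 0 39 [ 0.3761 -0.3302] splay 0.289 y-binned [(-0.336, np.float64(0.3711)), (-0.33, np.float64(0.3761)), (-0.324, np.float64(0.3789))]
side 6 87 [ 0.371  -0.3364] splay 0.318 y-binned [(-0.342, np.float64(0.3678)), (-0.336, np.float64(0.3685)), (-0.33, np.float64(0.3758)), (-0.324, np.float64(0.3789))]
side 6 40 [ 0.3757 -0.3293] splay 0.297 y-binned [(-0.336, np.float64(0.3719)), (-0.33, np.float64(0.3758)), (-0.324, np.float64(0.3789))]
side 7 90 [ 0.3716 -0.3354] splay 0.316 y-binned [(-0.342, np.float64(0.3677)), (-0.336, np.float64(0.3707)), (-0.33, np.float64(0.3764)), (-0.324, np.float64(0.3793))]
side 7 43 [ 0.3762 -0.3304] splay 0.287 y-binned [(-0.336, np.float64(0.3728)), (-0.33, np.float64(0.3764)), (-0.324, np.float64(0.3793))]
side 8 92 [ 0.383  -0.3393] splay 0.185 y-binned [(-0.342, np.float64(0.3787)), (-0.336, np.float64(0.3848)), (-0.33, np.float64(0.3868)), (-0.324, np.float64(0.3891))]
side 8 35 [ 0.3878 -0.3305] splay 0.154 y-binned [(-0.336, np.float64(0.3876)), (-0.33, np.float64(0.3868)), (-0.324, np.float64(0.3891))]
top 0 52 [ 0.3709 -0.3329] splay 0.333 y-binned [(-0.342, np.float64(0.3686)), (-0.336, np.float64(0.3686)), (-0.33, np.float64(0.3729)), (-0.324, np.float64(0.3772))]
top 0 32 [ 0.3741 -0.3294] splay 0.314 y-binned [(-0.336, np.float64(0.3697)), (-0.33, np.float64(0.3729)), (-0.324, np.float64(0.3772))]
```

The visible tip gives a lever angle of about 0.13 rad, so roughly 6 mm more is needed.

Emit:
drive_tool(moves=[0,0.04,0,0,0,0,0.08,0,0,0,0,0.12,0,0,0,0,0.15,0,0,0,0,0.15,0,0,0])

```text
time_s: 18.82
tool_pos: [0.3813, -0.3119, 0.046]
tool_rot: [-179.9, 0.1, 87.1]
force: [-6.2, -3.2, 1.8]
grip_width: 0.0001
grasp_force: 3.4
```

```bash
python3 av.py; python3 lev.py 9 | head -2; python3 ang.py 7 9
```

```text
[-7.1  -3.66  1.42] [-0.836  1.408 -0.051]
t 19.12 pos [ 0.3812 -0.3119  0.046 ] rot [-1.7986e+02  8.0000e-02  8.7080e+01] q [ 64.  11. -30. 115.   7.  55.  28.] F [-7.1 -3.4  0.6] w 0.0008 3.4
units [0.036 0.078 0.025] turn 9.008
side 7 90 [ 0.3716 -0.3354] splay 0.316 y-binned [(-0.342, np.float64(0.3677)), (-0.336, np.float64(0.3707)), (-0.33, np.float64(0.3764)), (-0.324, np.float64(0.3793))]
side 7 43 [ 0.3762 -0.3304] splay 0.287 y-binned [(-0.336, np.float64(0.3728)), (-0.33, np.float64(0.3764)), (-0.324, np.float64(0.3793))]
side 9 92 [ 0.3891 -0.3406] splay 0.118 y-binned [(-0.342, np.float64(0.3861)), (-0.336, np.float64(0.3905)), (-0.33, np.float64(0.3938)), (-0.324, np.float64(0.392))]
side 9 30 [ 0.3931 -0.3287] splay 0.094 y-binned [(-0.336, np.float64(0.3914)), (-0.33, np.float64(0.3938)), (-0.324, np.float64(0.392))]
top 0 52 [ 0.3709 -0.3329] splay 0.333 y-binned [(-0.342, np.float64(0.3686)), (-0.336, np.float64(0.3686)), (-0.33, np.float64(0.3729)), (-0.324, np.float64(0.3772))]
top 0 32 [ 0.3741 -0.3294] splay 0.314 y-binned [(-0.336, np.float64(0.3697)), (-0.33, np.float64(0.3729)), (-0.324, np.float64(0.3772))]
```

The camera gives 0.195 rad and the spring moment about 0.20. A small final nudge, then hold and check.

Emit:
drive_tool(moves=[0,0.03,0,0,0,0,0.04,0,0,0,0,0.04,0,0,0,0,0.04,0,0,0,0,0.04,0,0,0])

```text
time_s: 19.85
tool_pos: [0.3822, -0.3121, 0.046]
tool_rot: [-179.8, 0.1, 87.1]
force: [-7.9, -3.2, 1.3]
grip_width: 0.0004
grasp_force: 4.2
```

```bash
python3 av.py; python3 lev.py 10 | head -1; python3 ang.py 10; python3 - <<'E'
from h import *
f=lambda P:P@R.from_euler("z",3,degrees=True).as_matrix().T
c=f(np.array([.4876,-.2208,.095]))
for n in("side","top"):
    z=np.load(n+"10.npz");im=z["im"];P=f(cloud(n,z["d"]))-c
    s=P[(abs(P[...,0])<.02)&(abs(P[...,1])<.03)&(P[...,2]>.02)&(P[...,2]<.04)]
    print(n,"tab",len(s),np.median(s,0).round(4))
E
```

```text
[-8.38 -4.01  2.13] [-0.851  1.705  0.008]
t 20.15 pos [ 0.3823 -0.312   0.046 ] rot [-1.798e+02  8.000e-02  8.708e+01] q [ 64.  11. -30. 115.   7.  55.  27.] F [-8.4 -4.7  1.9] w 0.0004 4.2
side 10 93 [ 0.3907 -0.3417] splay 0.099 y-binned [(-0.342, np.float64(0.3874)), (-0.336, np.float64(0.3929)), (-0.33, np.float64(0.3951)), (-0.324, np.float64(0.3944))]
side 10 29 [ 0.3944 -0.3293] splay 0.077 y-binned [(-0.336, np.float64(0.3924)), (-0.33, np.float64(0.3951)), (-0.324, np.float64(0.3944))]
top 0 52 [ 0.3709 -0.3329] splay 0.333 y-binned [(-0.342, np.float64(0.3686)), (-0.336, np.float64(0.3686)), (-0.33, np.float64(0.3729)), (-0.324, np.float64(0.3772))]
top 0 32 [ 0.3741 -0.3294] splay 0.314 y-binned [(-0.336, np.float64(0.3697)), (-0.33, np.float64(0.3729)), (-0.324, np.float64(0.3772))]
side tab 80 [-0.0008 -0.0027  0.0275]
top tab 87 [-0.0002 -0.0005  0.0275]
```

The lever angle is about 0.21–0.22 rad, the push is about 8 N, and the block is still seated and let go. Handing in.

```bash
python3 -c "
from cell import env
print(env.sign_off())"
```

```text
the job is handed in; nothing more can be done
None
```

The bleed block is pressed flush into the caliper and let go, and the fingers are holding the brake lever at about 0.21–0.22 rad (half travel) with about 8 N; I handed the job in after about 20 s, and sign-off returned no verdict.

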